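# Gauge a coated hose former on the turning airing table

### The job

The freshly coated hose formers on the round airing table have to be kept turning: push the table round by its black hand post, either way, then let it run on freely at about one turn in 5 seconds. While it runs (a reading taken slower than one turn in 9 seconds does not count), take the film gauge out of its stand and hold it upright with its nose about 2 cm above the middle of the flat top of the tall stepped former, going round with it for a good 5 seconds and touching neither the table nor anything on it. Then set the gauge back down in its stand and let go; the table may run on, and the other things on the bench stay where they are.

Things in the scene. Friction and masses are not known exactly. Their poses are not given: they have to be found in the camera images.
- turntable (a joint): turning angle of the airing table's plate about its vertical axis, rad, growing anticlockwise from above, no limit (counts on past a full turn); 0 when the hand post points to +x. Nominal moment of inertia 0.048 kg m2, mass 3.6 kg (both vary by 0.8 to 1.4). Free bearing: drag 0.001 N m s plus 0.0005 N m dry friction: speed falls by about a fifth in 6 s
- airing_table: fixed blue foot 210 mm wide and the round grey plate it carries, 330 mm wide, face 50 mm up. Three aluminium formers fixed on the plate, 105 mm from the axis: the tall stepped one (64 mm wide, 44 above, 100 high) straight across from the post, a plain one (52 wide, 60 high) 60 deg anticlockwise of the post, a humped one (58 wide, 64 high) 60 deg clockwise. Origin: on the axis at bench height
- table_axis (a point): point on the turning axis at the height of the plate's face, 50 mm above the bench; fixed
- post_top (a point): centre of the top end of the hand post, which turns with the plate: upright black grip of 20 mm diameter, 135 mm from the axis, from 105 to 165 mm above the bench
- former_top (a point): centre of the flat top, 44 mm diameter, of the tall stepped former; 150 mm above the bench, 105 mm from the axis, straight across the axis from the hand post; it turns with the plate
- gauge: the film gauge: grey round body, 44 mm diameter, 90 mm long, black display at its upper end; below it a steel nose 22 mm in diameter, 45 mm long, tapering to 14 mm. About 0.25 kg. Origin at the tip of the nose, z from nose to display. In its stand the tip is 25 mm, the shoulder of the body 70 mm and the top 160 mm above the bench: grip the body about 100 mm above the tip
- gauge_tip (a point): centre of the tip of the gauge's nose (the origin of the gauge)
- stand_mouth (a point): centre of the mouth of the gauge stand's bore, 70 mm above the bench. The stand is an upright aluminium tube of 54 mm diameter on a dark foot of 90 mm, fixed; bore 30 mm diameter, 54 mm deep. The gauge stands in it nose down, shoulder on the tube's rim, tip 45 mm below this point
- hose_orange: loose bystander: orange hose end standing upright, 64 mm diameter, 110 mm high; origin at the centre of its underside
- hose_black: loose bystander: black hose end standing upright, 80 mm diameter, 125 mm high; origin at the centre of its underside
- tape_roll: loose bystander: roll of pale wrapping tape lying flat, 116 mm diameter, 45 mm high; origin at the centre of its underside
- coupling: loose bystander: aluminium ring lying flat, 82 mm diameter, 36 mm high; origin at the centre of its underside
- brush: loose bystander: flat brush lying on the bench, origin under its middle
- spatula: loose bystander: spatula lying on the bench, origin under its middle
- jar: loose bystander: white jar with a dark cap, 66 mm diameter, 85 mm high; origin at the centre of its underside
Not all that is in view belongs to the job. There is more than one size of the gauge; the job needs the largest.

How it is judged:
By the outcome, as a careful person would: the job done as asked, in the order asked, and still so for the second after the job is handed in, with the robot touching nothing.
It also fails if it takes over 51 s, if anything falls off the work surface, if the arm or the gripper's body presses on something with over 40 N, if the wrist force passes 120 N, or if a joint passes its speed limit or range.

### The arm

A 6-joint arm with a two-finger parallel gripper is mounted at the origin on the work surface. World frame = base frame: x ahead of the robot, y to its left, z up, the work surface at z = 0. Lengths are in m, angles in rad, forces in N, time in s.
With the tool pointing down it reaches from about 0.3 to 0.875 m from the base axis. Payload 6.4 kg.
Tool frame: the origin (TCP) lies on the centre line of the jaws, within the pads' length; the fingertips stand 17 mm ahead of it and the grasp point (between the pads) lies 2 mm behind it; z points along the fingers, y is the line along which they close (so a half turn about z gives the same grasp; the last joint's range is limited). The gripper opens to 88 mm and grips with 3 to 60 N. Pads are 18 mm wide; open, the fingers measure 123 mm over their backs; the gripper's body (75 mm by 187 mm) begins 45 mm behind the grasp point.
Start: joints at [-1.364, 0.181, 1.607, -0, 1.354, -0.206], TCP at [0.231, -0.527, 0.256] pointing down, gripper open.
Joint ranges: [-2.99, 2.99], [-0.89, 2.07], [0.3, 2.58], [-1.14, 4.28], [0, 2.63], [-3.12, 3.12]. Speed limits (rad/s): [2.57, 2.57, 3.01, 3.14, 3.14, 3.14].

### API

Orientations are given as [roll, pitch, yaw] about the fixed x, y, z axes, in that order (R = Rz(yaw) Ry(pitch) Rx(roll)).
In Python, from rig import * gives the robot as it stands. The module is installed in compiled form; this text tells all that it offers.
- The arm moves only by the tool jog_arm, never from a script. Its arguments are lists of equal length, an entry for each row: "slide": the shift along the tool's x, y, z scaled (see below), a list of three; "turn": the turn, a rotation vector about the tool's x, y, z scaled (see below), a list of three. A call has 1 to 20 rows; each row shifts and turns the commanded pose from where the row before left it, along the tool's axes as they then stand; what a row does not reach is not made up. The controller multiplies each number of a shift by 20 mm and each number of a turn by 4 degrees. A row lasts 1/12 s, in which the tool goes at most 41.7 mm and 7.16 degrees, less where a joint would pass 70% of its speed; a pose out of reach is approached as far as the arm can. A call with a number of a shift or a turn outside -1 to 1 is refused whole. A call with a gripper value outside its range is refused whole. "gripper" is the closure, from 0 (fully open) to 1 (shut), set as the call begins (left out, the last holds). The fingers move at their own pace and stop on an object; "newtons" is the grip in N (left out, the last holds). Time passes only in rows, so rows that do not move let the fingers close. It gives the time, the measured TCP pose, the force, the opening and the grip force at its end, in the units of the state.
- read_state(): the state, without advancing time (a new reading comes with each control period).
- snapshot(name): name is "scene" or "top" or "wrist"; returns the picture (384x512x3 uint8, red, green, blue); there is no depth.
- get_calibration(name): a dict with "K" (3x3 intrinsics, pixels), "R" (3x3) and "t" (3): a world point X has camera coordinates R X + t; the wrist camera has in their place "T_tool_cam" (4x4, takes a point from camera to tool coordinates, whose origin is the TCP and whose axes are the flange's). Camera axes: x right, y down, z forward; pixel columns grow to the right and rows downward; lengths in m; the calibration is good to about 2 mm. A picture is of the moment at which its call begins: read the wrist's pose just before it. get_calibration takes no time and is no camera call.
- close_job(): hands the job in; it is judged then, once.
The state is a dict: "clock": time; "joint_pos": joint angles; "qd": joint speeds; "effort": joint torques, N m; "ee_pos": TCP position; "orientation": TCP orientation; "force": force on the tool from outside, world axes, zero at the start; "wrist_torque": the same for the moment, N m; "opening": finger opening in m; "gripper_force": force on a finger pad.
Only numpy, scipy, OpenCV 4.12 (cv2) and the standard library are available. Lean on these libraries where they do the work, as an engineer would, in place of code of your own. Each camera call takes 0.05 s, during which the arm holds its last target. There are 200 camera calls.

## Working session

There is one attempt and no reset: what is moved stays moved. The work goes in short steps, Python scripts to look and compute and a tool call to move; the robot and the scene stay as the last step left them, time stands still between calls to the robot, and variables do not carry over. Pictures are saved under pics/ and viewed, at most 10 in all, crops included, and the job is handed in when it is done.

Besides the shell and the picture viewer there is one more tool, called after ">>>" as name(argument=value, ...) on one line, values as JSON. jog_arm: Moves the arm, as the interface text tells. Shifts and turns lie within -1 to 1; 1 stands for 20 mm of shift or 4 degrees of turn. Its arguments: {"type":"object","properties":{"slide":{"type":"array"},"turn":{"type":"array"},"gripper":{"type":"number"},"newtons":{"type":"number"}},"required":["slide","turn"]}

```bash
mkdir -p pics; python3 - <<'E'
from rig import *
import cv2,numpy as np
for n in("scene","top"):
    cv2.imwrite(f"pics/{n}0.png",snapshot(n)[:,:,::-1]); c=get_calibration(n); print(n,np.round(c["K"],1).tolist(),np.round(c["R"],3).tolist(),np.round(c["t"],3))
s=read_state(); print(s); print(get_calibration("wrist"))
E
```

```text
scene [[369.0, 0.0, 257.4], [0.0, 369.0, 188.4], [0.0, 0.0, 1.0]] [[-0.681, 0.732, -0.019], [0.588, 0.531, -0.61], [-0.436, -0.427, -0.792]] [ 0.386 -0.266  1.322]
top [[389.3, 0.0, 257.6], [0.0, 389.3, 190.9], [0.0, 0.0, 1.0]] [[-0.013, -1.0, 0.001], [-0.995, 0.013, -0.098], [0.098, -0.003, -0.995]] [0.033 0.59  1.217]
{'clock': 0.1, 'joint_pos': array([-1.36429468e+00,  1.81437683e-01,  1.60786261e+00, -4.48469746e-08,
        1.35378877e+00, -2.06302635e-01]), 'qd': array([-0.00071161, -0.00044336, -0.00199293,  0.00114557,  0.00022399,
        0.00019937]), 'effort': array([ 4.84175453e-04, -4.34819412e+01, -3.42696047e+01,  7.04859104e-02,
        3.40306666e-02, -3.54255053e-05]), 'ee_pos': array([ 0.23060247, -0.52626148,  0.25493849]), 'orientation': array([-3.14012796e+00, -3.06485589e-04,  4.12804069e-01]), 'force': array([ 0.10292537, -0.23102455,  0.43934272]), 'wrist_torque': array([ 0.02654441, -0.04729854,  0.0138589 ]), 'gripper_force': 0.0, 'opening': 0.08815240133073982}
{'K': array([[278.16882644,   0.        , 255.04311899],
       [  0.        , 278.16882644, 187.35222357],
       [  0.        ,   0.        ,   1.        ]]), 'T_tool_cam': array([[-1.73299447e-04, -9.52649934e-01, -3.04069190e-01,
         7.87126298e-02],
       [ 9.99999913e-01, -2.80139984e-04,  3.07745436e-04,
         1.08960524e-04],
       [-3.78355607e-04, -3.04069111e-01,  9.52649900e-01,
        -1.29061196e-01],
       [ 0.00000000e+00,  0.00000000e+00,  0.00000000e+00,
         1.00000000e+00]])}
```

View pics/scene0.png

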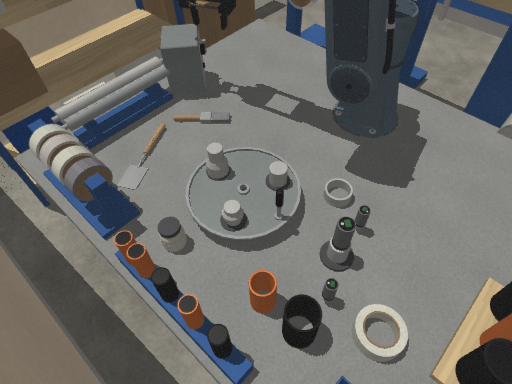

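View pics/top0.png

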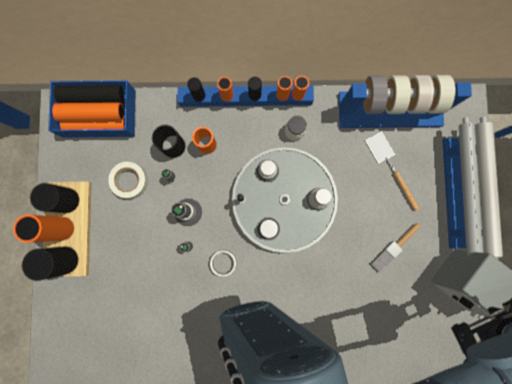

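The gauge candidates in the top picture are (180,210), in the stand with the dark foot and clearly the largest, and two small ones at (167,176) and (184,247), which have no tube stand. The first fits the description. The table hub is at (285,199), the post at (239,198) and the tall former at (320,198). I'll confirm with one enlarged crop.

```bash
cat > h.py <<'E'
from rig import *
import cv2,numpy as np
def P(n):
    c=get_calibration(n); return c["K"],c["R"],c["t"]
def back(n,uv,z):
    K,R,t=P(n); d=R.T@np.linalg.solve(K,[uv[0],uv[1],1]); o=-R.T@t
    return o+d*(z-o[2])/d[2]
def proj(n,X):
    K,R,t=P(n); p=K@(R@np.asarray(X,float)+t); return p[:2]/p[2]
E
python3 - <<'E'
from h import *
T=cv2.imread("pics/top0.png");S=cv2.imread("pics/scene0.png")
a=cv2.resize(T[160:260,140:240],(400,400),interpolation=2); b=cv2.resize(S[185:285,300:400],(400,400),interpolation=2)
cv2.imwrite("pics/crop1.png",np.hstack([a,b]))
# plate ellipse fit in top: 
for z,uv,nm in((.05,(285,199),"hub"),(.165,(239.5,197.5),"post"),(.15,(321,196),"former"),(.16,(179,210),"gaugetop"),(0,(187,211),"standfoot")):
    print(nm,back("top",uv,z).round(4))
for z,uv,nm in((.05,(243,188),"hub"),(.165,(279,190),"post"),(.15,(215,148),"former"),(.16,(346,223),"gaugetop")):
    print(nm,back("scene",uv,z).round(4))
E
```

```text
hub [ 0.562 -0.06   0.05 ]
post [0.5591 0.0777 0.165 ]
former [ 0.5616 -0.1568  0.15  ]
gaugetop [0.526  0.2506 0.16  ]
standfoot [0.5307 0.2565 0.    ]
hub [ 0.5587 -0.0624  0.05  ]
post [0.563  0.0746 0.165 ]
former [ 0.5622 -0.1609  0.15  ]
gaugetop [0.5286 0.2508 0.16  ]
```

View pics/crop1.png

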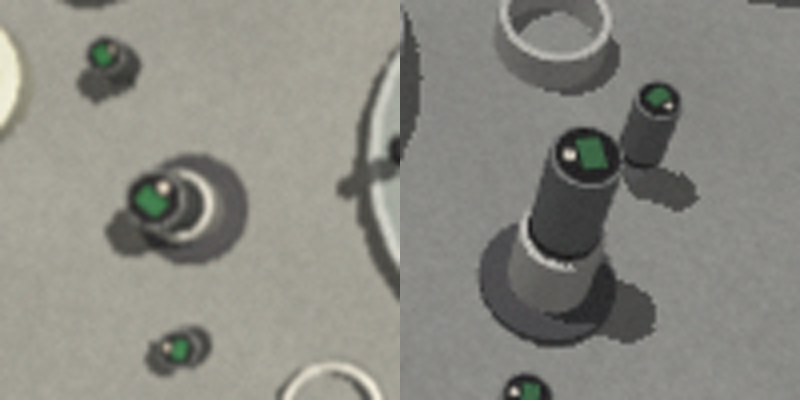

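The crop confirms it: the large gauge stands in the tube on the dark foot. Its top is at about (178,209) in the top view and (347,224) in the scene view. Next I refine the axis, angle and stand positions by fitting them to both pictures.

```bash
cat >> h.py <<'E'
def projm(n,X):
    K,R,t=P(n); p=(X@R.T+t)@K.T; return (p[:,:2]/p[:,2:]).astype(np.float32)
def samp(im,uv): return cv2.remap(im,uv[None,:,0].copy(),uv[None,:,1].copy(),cv2.INTER_LINEAR)[0]
def circ(c,r,z,m=120):
    a=np.linspace(0,2*np.pi,m,endpoint=False); return np.c_[c[0]+r*np.cos(a),c[1]+r*np.sin(a),0*a+z]
def theta(ims,c):
    """post angle: dark post column at r=.135, bright tall former opposite; ims {name: gray}"""
    th=np.radians(np.arange(0,360,.5)); out={}
    for n,g in ims.items():
        g=cv2.GaussianBlur(g.astype(np.float32),(3,3),0); s=[]
        for t in th:
            d=np.array([np.cos(t),np.sin(t)])
            pp=np.array([[*(c+.135*d),z] for z in np.arange(.115,.165,.008)])
            e=np.array([-d[1],d[0]])
            fp=np.array([[*(c-.105*d+k*e*.014+j*d*.014),.15] for k in(-1,0,1) for j in(-1,0,1)])
            s.append(samp(g,projm(n,fp)).min()-samp(g,projm(n,pp)).max())
        out[n]=np.array(s)
    return th,out
E
python3 - <<'E'
from h import *
from scipy.optimize import minimize
I={n:cv2.imread(f"pics/{n}0.png",0).astype(np.float32) for n in("top","scene")}
def edge(n,c,r,z):
    d=.004; return np.abs(samp(I[n],projm(n,circ(c,r+d,z)))-samp(I[n],projm(n,circ(c,r-d,z)))).mean()
def fit(c0,rz,names):
    gx=np.arange(-.012,.0121,.001); best=max((sum(edge(n,(c0[0]+a,c0[1]+b),r,z) for n in names for r,z in rz),c0[0]+a,c0[1]+b) for a in gx for b in gx); return np.round(best,4)
for ns in(("top",),("scene",),("top","scene")):
    print(ns,"axis",fit((.561,-.06),[(.165,.05)],ns),"gtop",fit((.527,.251),[(.022,.16)],ns),"foot",fit((.529,.252),[(.045,.008)],ns))
c=np.array([.561,-.060])
th,o=theta(I,c)
for n in o: k=np.argsort(-o[n])[:6]; print(n,np.degrees(th[k]),o[n][k])
print("fit former",fit((.5615,-.163),[(.022,.15)],("top","scene")))
E
```

```text
Traceback (most recent call last):
  File "h.py", line 11, in projm
    K,R,t=P(n); p=(X@R.T+t)@K.T; return (p[:,:2]/p[:,2:]).astype(np.float32)
          ~^^^
  File "h.py", line 4, in P
    c=get_calibration(n); return c["K"],c["R"],c["t"]
ValueError: time passes only in moves, steps and waits
```

```bash
python3 - <<'E'
s=open('h.py').read().replace("def P(n):","import functools\n@functools.lru_cache(None)\ndef P(n):"); open('h.py','w').write(s)
E
cat > fit.py <<'E'
from h import *
I={n:cv2.imread(f"pics/{n}0.png",0).astype(np.float32) for n in("top","scene")}
def edge(n,c,r,z):
    d=.004; return np.abs(samp(I[n],projm(n,circ(c,r+d,z)))-samp(I[n],projm(n,circ(c,r-d,z)))).mean()
def fit(c0,rz,names):
    gx=np.arange(-.012,.0121,.001); best=max((sum(edge(n,(c0[0]+a,c0[1]+b),r,z) for n in names for r,z in rz),c0[0]+a,c0[1]+b) for a in gx for b in gx); return np.round(best,4)
for ns in(("top",),("scene",),("top","scene")):
    print(ns,"axis",fit((.561,-.06),[(.165,.05)],ns),"gtop",fit((.527,.251),[(.022,.16)],ns),"foot",fit((.529,.252),[(.045,.008)],ns))
c=np.array([.561,-.060])
th,o=theta(I,c)
for n in o: k=np.argsort(-o[n])[:6]; print(n,np.degrees(th[k]),o[n][k])
print("fit former",fit((.5615,-.163),[(.022,.15)],("top","scene")))
E
python3 fit.py
```

```text
('top',) axis [ 6.64483e+01  5.62000e-01 -5.80000e-02] gtop [63.423  0.521  0.24 ] foot [58.422  0.527  0.253]
('scene',) axis [42.4848  0.56   -0.063 ] gtop [52.8093  0.531   0.254 ] foot [50.0773  0.533   0.254 ]
('top', 'scene') axis [ 1.042023e+02  5.620000e-01 -5.900000e-02] gtop [87.4985  0.532   0.251 ] foot [95.1784  0.53    0.254 ]
top [90.5 91.  91.5 90.  89.5 92. ] [155.64355 154.39355 148.99524 146.59033 139.55261 135.69537]
scene [91.  91.5 90.5 92.  90.  89.5] [119.81299  116.59717  115.847046 113.21704  111.22339  108.66992 ]
fit former [142.6663   0.5615  -0.163 ]
```

>>> jog_arm(slide=[[0.99, -0.72, 0], [0.99, -0.72, 0], [0.99, -0.72, 0], [0.99, -0.72, 0], [0.99, -0.72, 0], [0.99, -0.72, 0], [0.99, -0.72, 0], [0.99, -0.72, 0], [0.99, -0.72, 0], [0.99, -0.72, 0], [0.99, -0.72, 0], [0.99, -0.72, 0], [0.99, -0.72, 0], [0.99, -0.72, 0], [0.99, -0.72, 0], [0.99, -0.72, 0], [0.99, -0.72, 0], [0.99, -0.72, 0], [0.99, -0.72, 0], [0.99, -0.72, 0]], turn=[[0, 0, 0], [0, 0, 0], [0, 0, 0], [0, 0, 0], [0, 0, 0], [0, 0, 0], [0, 0, 0], [0, 0, 0], [0, 0, 0], [0, 0, 0], [0, 0, 0], [0, 0, 0], [0, 0, 0], [0, 0, 0], [0, 0, 0], [0, 0, 0], [0, 0, 0], [0, 0, 0], [0, 0, 0], [0, 0, 0]], gripper=1, newtons=30)

```text
clock: 1.77
ee_pos: [0.4781, -0.1028, 0.2554]
orientation: [-3.141, 0.0, 0.413]
force: [0.2, -0.8, 0.4]
opening: 0.0006
gripper_force: 0.0
```

>>> jog_arm(slide=[[0.9, -0.66, 0], [0.9, -0.66, 0], [0.9, -0.66, 0], [0.9, -0.66, 0], [0.9, -0.66, 0], [0.9, -0.66, 0], [0.9, -0.66, 0], [0.9, -0.66, 0], [0.9, -0.66, 0], [0.9, -0.66, 0], [0, 0, 0.98], [0, 0, 0.98], [0, 0, 0.98], [0, 0, 0.98], [0, 0, 0.98], [0, 0, 0.98], [0, 0, 0]], turn=[[0, 0, 0], [0, 0, 0], [0, 0, 0], [0, 0, 0], [0, 0, 0], [0, 0, 0], [0, 0, 0], [0, 0, 0], [0, 0, 0], [0, 0, 0], [0, 0, 0], [0, 0, 0], [0, 0, 0], [0, 0, 0], [0, 0, 0], [0, 0, 0], [0, 0, 0]])

```text
clock: 3.18
ee_pos: [0.5866, 0.0892, 0.1333]
orientation: [-3.138, 0.007, 0.413]
force: [-0.4, 0.4, -0.6]
opening: 0.0004
gripper_force: 0.0
```

```bash
python3 - <<'E'
import numpy as np
# finger arc in tool frame; start post angle 90.5deg, yaw .413
W=6.6; inc=[W*(k+.5)/10 for k in range(10)]+[W]*4
u=np.array([np.cos(.413),np.sin(.413)]);w=np.array([u[1],-u[0]])
p=90.5
for i in inc:
    a,b=np.radians([p,p+i]); d=135*np.array([np.cos(b)-np.cos(a),np.sin(b)-np.sin(a)])/20; print([round(d@u,2),round(d@w,2),0],end=", "); p+=i
print(p)
E
```

```text
[np.float64(-0.04), np.float64(-0.02), 0], [np.float64(-0.11), np.float64(-0.04), 0], [np.float64(-0.18), np.float64(-0.07), 0], [np.float64(-0.26), np.float64(-0.09), 0], [np.float64(-0.34), np.float64(-0.1), 0], [np.float64(-0.42), np.float64(-0.1), 0], [np.float64(-0.5), np.float64(-0.08), 0], [np.float64(-0.58), np.float64(-0.05), 0], [np.float64(-0.66), np.float64(0.01), 0], [np.float64(-0.73), np.float64(0.09), 0], [np.float64(-0.76), np.float64(0.18), 0], [np.float64(-0.73), np.float64(0.26), 0], [np.float64(-0.7), np.float64(0.34), 0], [np.float64(-0.65), np.float64(0.42), 0], 149.89999999999998
```

>>> jog_arm(slide=[[-0.04, -0.02, -0.1], [-0.11, -0.04, -0.1], [-0.18, -0.07, -0.1], [-0.26, -0.09, 0], [-0.34, -0.1, 0], [-0.42, -0.1, 0], [-0.5, -0.08, 0], [-0.58, -0.05, 0], [-0.66, 0.01, 0], [-0.73, 0.09, 0], [-0.76, 0.18, 0], [-0.73, 0.26, 0], [-0.7, 0.34, 0], [-0.65, 0.42, 0], [0, 0, -0.8], [0.5, -0.2, -1], [0.9, -0.9, -1], [0.9, -0.9, -1], [0.9, -0.9, -0.5], [0.9, -0.9, 0]], turn=[[0, 0, 0], [0, 0, 0], [0, 0, 0], [0, 0, 0], [0, 0, 0], [0, 0, 0], [0, 0, 0], [0, 0, 0], [0, 0, 0], [0, 0, 0], [0, 0, 0], [0, 0, 0], [0, 0, 0], [0, 0, 0], [0, 0, 0], [0, 0, 0], [0, 0, 0], [0, 0, 0], [0, 0, 0], [0, 0, 0]])

```text
clock: 4.85
ee_pos: [0.5195, 0.1253, 0.2335]
orientation: [3.139, -0.005, 0.412]
force: [1.5, -0.3, -0.4]
opening: 0.0001
gripper_force: 0.0
```

```bash
cat > look.py <<'E'
from h import *
import sys,json,os
# usage: look.py tag nviews ; appends (clock, theta) to th.json
c=np.array([.5615,-.059]); L=json.load(open("th.json")) if os.path.exists("th.json") else []
def wrap(n): 
    s=read_state(); g=snapshot(n); cv2.imwrite(f"pics/{n}_{sys.argv[1]}.png",g[:,:,::-1]); return s["clock"],cv2.cvtColor(g,cv2.COLOR_RGB2GRAY)
for n in("scene","top"):
    t,g=wrap(n); th,o=theta({n:g},c); s=o[n]; k=s.argmax(); m=s>s[k]-25; m&=np.abs(np.angle(np.exp(1j*(th-th[k]))))<.1
    a=np.angle((np.exp(1j*th)*m*(s-s[k]+25)).sum()); 
    s2=s.copy(); s2[np.abs(np.angle(np.exp(1j*(th-a))))<.25]=-999
    print(n,round(t,3),"theta",round(np.degrees(a)%360,1),"score",round(float(s[k])),"2nd",round(float(s2.max())))
    if s[k]>60: L.append((t,float(a)))
json.dump(L,open("th.json","w"))
s=read_state(); print(s["ee_pos"].round(4),s["orientation"].round(4),s["clock"])
E
python3 look.py a
```

```text
scene 4.85 theta 182.2 score 104 2nd 46
top 4.9 theta 186.8 score 143 2nd 116
[0.5186 0.1268 0.2311] [ 3.1415e+00 -2.0000e-03  4.1580e-01] 4.95
```

>>> jog_arm(slide=[[0.5, -0.93, 0], [0.5, -0.93, 0], [0.5, -0.93, 0], [0.5, -0.93, 0], [0.5, -0.93, 0], [0.5, -0.93, 0], [0, 0, 0.5], [0, 0, 0.9], [0, 0, 0.9], [0, 0, 0.9], [0, 0, 0.9], [0, 0, 0.6], [0, 0, 0.3], [0, 0, 0]], turn=[[0, 0, 0], [0, 0, 0], [0, 0, 0], [0, 0, 0], [0, 0, 0], [0, 0, 0], [0, 0, 0], [0, 0, 0], [0, 0, 0], [0, 0, 0], [0, 0, 0], [0, 0, 0], [0, 0, 0], [0, 0, 0]], gripper=0)

```text
clock: 6.12
ee_pos: [0.5273, 0.2496, 0.1283]
orientation: [-3.141, 0.004, 0.412]
force: [0.0, -0.8, -0.4]
opening: 0.0883
gripper_force: 0.0
```

```bash
python3 look.py b
```

```text
scene 6.117 theta 282.2 score 120 2nd 51
top 6.167 theta 285.5 score 131 2nd 63
[0.5289 0.2503 0.1306] [ 3.1414e+00 -4.0000e-04  4.1250e-01] 6.2167
```

>>> jog_arm(slide=[[0.04, -0.09, 0.2], [0, 0, 0], [0, 0, 0], [0, 0, 0], [0, 0, 0], [0, 0, 0], [0, 0, 0]], turn=[[0, 0, 0], [0, 0, 0], [0, 0, 0], [0, 0, 0], [0, 0, 0], [0, 0, 0], [0, 0, 0]], gripper=1, newtons=35)

```text
clock: 6.8
ee_pos: [0.5288, 0.2527, 0.1263]
orientation: [3.141, -0.0, 0.413]
force: [1.6, -3.2, 0.1]
opening: 0.0437
gripper_force: 13.0
```

```bash
python3 -c "
from rig import *;s=read_state();print(s['ee_pos'],s['force'],s['wrist_torque'],s['opening'],s['gripper_force'],s['orientation'])"
```

```text
[0.5287521  0.25271094 0.12628297] [ 1.55771815 -3.24527171  0.07276962] [-0.38896092 -0.16624025  0.01572528] 0.04366048116489098 13.02290033083409 [ 3.14144683e+00 -2.80253068e-04  4.12921682e-01]
```

>>> jog_arm(slide=[[0, 0.03, 0], [0, 0.03, 0], [0, 0, -0.2], [0, 0, -0.6], [0, 0, -0.9], [0, 0, -1], [0, 0, -1], [0, 0, -1], [0, 0, -1], [0, 0, -1], [0, 0, -0.8], [0, 0, -0.6], [0, 0, -0.3]], turn=[[0, 0, 0], [0, 0, 0], [0, 0, 0], [0, 0, 0], [0, 0, 0], [0, 0, 0], [0, 0, 0], [0, 0, 0], [0, 0, 0], [0, 0, 0], [0, 0, 0], [0, 0, 0], [0, 0, 0]])

```text
clock: 7.88
ee_pos: [0.5297, 0.2516, 0.2967]
orientation: [3.141, -0.003, 0.413]
force: [-0.2, -0.2, -2.1]
opening: 0.0434
gripper_force: 35.0
```

```bash
python3 look.py c; python3 -c "
from rig import *;s=read_state();print(s['force'],s['wrist_torque'],s['opening'],s['gripper_force'])"
```

```text
scene 7.883 theta 53.6 score 122 2nd 66
top 7.933 theta 57.4 score 160 2nd 130
[0.5295 0.2516 0.2954] [ 3.1411e+00 -2.0000e-03  4.1270e-01] 7.9833
[ 1.16990054  0.41778523 -2.48463141] [ 0.00098169 -0.04987059  0.02086163] 0.04301225396288109 34.99670980498195
```

View pics/scene_c.png

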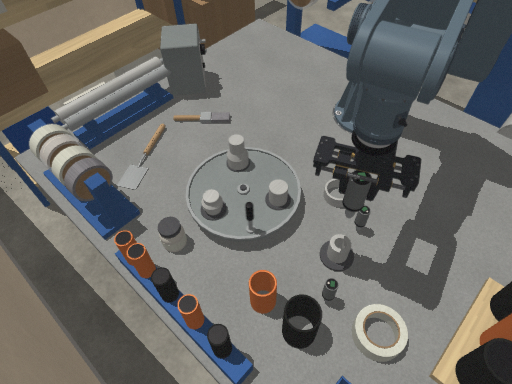

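The gauge is held upright above its stand at about (357,185). The tall former is at (237,150), the post at (250,212), and the table is turning. Next I plan the meeting path.

```bash
cat > plan.py <<'E'
from h import *
import json,sys
from scipy.optimize import least_squares
c=np.array([.5615,-.059]); YAW=.4127; u=np.array([np.cos(YAW),np.sin(YAW)]);w=np.array([u[1],-u[0]])
L=sorted(json.load(open("th.json"))); t=np.array([a for a,_ in L]); th=[L[0][1]]
for k in range(1,len(L)):
    p=th[-1]+1.25*(t[k]-t[k-1]); th.append(p+np.angle(np.exp(1j*(L[k][1]-p))))
th=np.array(th); t0=t[0]
def model(p,T):
    a0,w0,k=p; lam=.001/(.048*k); d=np.asarray(T)-t0
    return a0-.5*d+(w0+.5)*(1-np.exp(-lam*d))/lam
r=least_squares(lambda p:np.r_[(model(p,t)-th)/.015,(p[2]-1.1)/.2],[th[0],1.35,1.1]); p=r.x
n=int(sys.argv[1]); S=json.load(open("cmd.json")); s=read_state(); T=s["clock"]
om=(model(p,T+.01)-model(p,T))/.01
print("fit",p.round(3),"resid deg",np.degrees(model(p,t)-th).round(1),"omega now",round(om,3))
def F(T): a=model(p,T)+np.pi; return c+.105*np.array([np.cos(a),np.sin(a)])
pos=np.array(S["pos"]); print("cmd-meas mm",((pos-s["ee_pos"])*1e3).round(1),"former-meas",((F(T)-s["ee_pos"][:2])*1e3).round(1))
B,D0,D1,ZD=28,24,36,.2713; rows=[]
if "P0" not in S: S["P0"]=pos.tolist(); S["k"]=0
for i in range(n):
    S["k"]+=1; k=S["k"]; x=min(k/B,1); sm=x*x*(3-2*x)
    e=np.clip((k-D0)/(D1-D0),0,1); z=S["P0"][2]+(ZD-S["P0"][2])*e*e*(3-2*e)
    P0=np.array(S["P0"][:2]); lead=.025 if i==n-1 else 0
    g=P0+sm*(F(T+(i+1)/12+lead)-P0)
    d=(np.r_[g,z]-pos)/.02; q=np.clip(np.round([d[:2]@u,d[:2]@w,-d[2]],2),-1,1)
    rows.append(q.tolist()); pos=pos+.02*np.r_[q[0]*u+q[1]*w,-q[2]]
S["pos"]=pos.tolist(); json.dump(S,open("cmd.json","w")); print(rows); print(np.abs(rows).max())
E
echo '{"pos":[0.5295,0.2516,0.2954]}' > cmd.json; python3 plan.py 20
```

```text
fit [-3.095  1.387  1.02 ] resid deg [ 0.5 -0.2 -0.6 -0.1  0.2  0. ] omega now 1.27
cmd-meas mm [-0. -0.  0.] former-meas [ -18.8 -402.5]
[[-0.03, 0.07, -0.0], [-0.09, 0.2, -0.0], [-0.13, 0.34, -0.0], [-0.15, 0.47, -0.0], [-0.17, 0.58, -0.0], [-0.17, 0.69, -0.0], [-0.15, 0.78, -0.0], [-0.14, 0.86, -0.0], [-0.1, 0.91, -0.0], [-0.06, 0.95, -0.0], [-0.03, 0.98, -0.0], [0.02, 0.97, -0.0], [0.07, 0.96, -0.0], [0.1, 0.93, -0.0], [0.13, 0.87, -0.0], [0.17, 0.8, -0.0], [0.18, 0.72, -0.0], [0.2, 0.62, -0.0], [0.19, 0.53, -0.0], [0.23, 0.29, -0.0]]
0.98
```

>>> jog_arm(slide=[[-0.03, 0.07, 0], [-0.09, 0.2, 0], [-0.13, 0.34, 0], [-0.15, 0.47, 0], [-0.17, 0.58, 0], [-0.17, 0.69, 0], [-0.15, 0.78, 0], [-0.14, 0.86, 0], [-0.1, 0.91, 0], [-0.06, 0.95, 0], [-0.03, 0.98, 0], [0.02, 0.97, 0], [0.07, 0.96, 0], [0.1, 0.93, 0], [0.13, 0.87, 0], [0.17, 0.8, 0], [0.18, 0.72, 0], [0.2, 0.62, 0], [0.19, 0.53, 0], [0.23, 0.29, 0]], turn=[[0, 0, 0], [0, 0, 0], [0, 0, 0], [0, 0, 0], [0, 0, 0], [0, 0, 0], [0, 0, 0], [0, 0, 0], [0, 0, 0], [0, 0, 0], [0, 0, 0], [0, 0, 0], [0, 0, 0], [0, 0, 0], [0, 0, 0], [0, 0, 0], [0, 0, 0], [0, 0, 0], [0, 0, 0], [0, 0, 0]])

```text
clock: 9.65
ee_pos: [0.6398, 0.0032, 0.2939]
orientation: [3.142, 0.0, 0.412]
force: [-0.6, 0.0, -2.4]
opening: 0.0433
gripper_force: 35.0
```

```bash
cat > look1.py <<'E'
from h import *
import sys,json
c=np.array([.5615,-.059]); n=sys.argv[2]; s=read_state(); g=snapshot(n); cv2.imwrite(f"pics/{n}_{sys.argv[1]}.png",g[:,:,::-1]); t=s["clock"]
pred=float(sys.argv[3]) if len(sys.argv)>3 else None
G=cv2.GaussianBlur(cv2.cvtColor(g,cv2.COLOR_RGB2GRAY).astype(np.float32),(3,3),0)
L=sorted(json.load(open("th.json"))); (ta,a),(tb,b)=L[0],L[-1]
w=1.2; p=b+w*(t-tb)
th=p+np.radians(np.arange(-25,25,.5)); zs=np.arange(.115,.165,.008)
def col(a,r=.135): return samp(G,projm(n,np.array([[c[0]+r*np.cos(a),c[1]+r*np.sin(a),z] for z in zs])))
f=.17
sc=np.array([np.minimum(col(x-f),col(x+f)).mean()-col(x).max() for x in th]); k=sc.argmax(); m=(sc>sc[k]-20)&(np.abs(th-th[k])<.1)
a=(th*m*(sc-sc[k]+20)).sum()/((m*(sc-sc[k]+20)).sum())
print(n,round(t,3),"theta",round(np.degrees(a)%360,1),"pred off",round(np.degrees(a-p),1),"score",round(float(sc[k])))
if sc[k]>50: L.append((t,float(a))); json.dump(L,open("th.json","w"))
E
python3 look1.py d scene; python3 plan.py 20
```

```text
scene 9.65 theta 178.4 pred off 3.0 score 1
fit [-3.095  1.387  1.02 ] resid deg [ 0.5 -0.2 -0.6 -0.1  0.2  0. ] omega now 1.209
cmd-meas mm [-1.2  1.3  1.6] former-meas [ 25.9 -56.6]
[[0.19, 0.16, -0.0], [0.11, 0.17, -0.0], [0.07, 0.05, -0.0], [0.02, -0.06, -0.0], [-0.04, -0.16, 0.02], [-0.09, -0.26, 0.07], [-0.14, -0.35, 0.1], [-0.2, -0.43, 0.12], [-0.24, -0.46, 0.14], [-0.29, -0.43, 0.15], [-0.32, -0.4, 0.15], [-0.37, -0.36, 0.14], [-0.39, -0.33, 0.13], [-0.43, -0.28, 0.1], [-0.45, -0.25, 0.06], [-0.46, -0.19, 0.02], [-0.49, -0.16, 0.0], [-0.5, -0.1, 0.0], [-0.5, -0.05, 0.0], [-0.65, -0.0, 0.0]]
0.65
```

>>> jog_arm(slide=[[0.19, 0.16, 0], [0.11, 0.17, 0], [0.07, 0.05, 0], [0.02, -0.06, 0], [-0.04, -0.16, 0.02], [-0.09, -0.26, 0.07], [-0.14, -0.35, 0.1], [-0.2, -0.43, 0.12], [-0.24, -0.46, 0.14], [-0.29, -0.43, 0.15], [-0.32, -0.4, 0.15], [-0.37, -0.36, 0.14], [-0.39, -0.33, 0.13], [-0.43, -0.28, 0.1], [-0.45, -0.25, 0.06], [-0.46, -0.19, 0.02], [-0.49, -0.16, 0], [-0.5, -0.1, 0], [-0.5, -0.05, 0], [-0.65, 0, 0]], turn=[[0, 0, 0], [0, 0, 0], [0, 0, 0], [0, 0, 0], [0, 0, 0], [0, 0, 0], [0, 0, 0], [0, 0, 0], [0, 0, 0], [0, 0, 0], [0, 0, 0], [0, 0, 0], [0, 0, 0], [0, 0, 0], [0, 0, 0], [0, 0, 0], [0, 0, 0], [0, 0, 0], [0, 0, 0], [0, 0, 0]])

```text
clock: 11.37
ee_pos: [0.512, 0.0346, 0.2701]
orientation: [3.142, -0.0, 0.414]
force: [0.3, -0.6, -2.4]
opening: 0.0435
gripper_force: 35.0
```

```bash
python3 look1.py e scene; cp cmd.json cmd_e.json; python3 plan.py 20; python3 - <<'E'
import cv2
a=cv2.imread("pics/scene_e.png")[100:260,160:360]; cv2.imwrite("pics/e_crop.png",cv2.resize(a,(800,600),interpolation=cv2.INTER_CUBIC))
E
```

```text
scene 11.367 theta 292.0 pred off -1.5 score 88
fit [-3.096  1.395  0.891] resid deg [ 0.4 -0.2 -0.3  0.2  0.  -0.2  0.1] omega now 1.125
cmd-meas mm [3.1 0.4 1.5] former-meas [6.3 2.1]
[[-0.31, 0.03, 0.0], [-0.48, 0.08, 0.0], [-0.47, 0.13, 0.0], [-0.46, 0.17, 0.0], [-0.44, 0.21, 0.0], [-0.41, 0.25, 0.0], [-0.39, 0.28, 0.0], [-0.36, 0.32, 0.0], [-0.33, 0.35, 0.0], [-0.3, 0.38, 0.0], [-0.25, 0.4, 0.0], [-0.22, 0.43, 0.0], [-0.18, 0.43, 0.0], [-0.14, 0.46, 0.0], [-0.1, 0.46, 0.0], [-0.06, 0.47, 0.0], [-0.01, 0.47, 0.0], [0.03, 0.46, 0.0], [0.06, 0.47, 0.0], [0.15, 0.58, 0.0]]
0.58
```

View pics/e_crop.png

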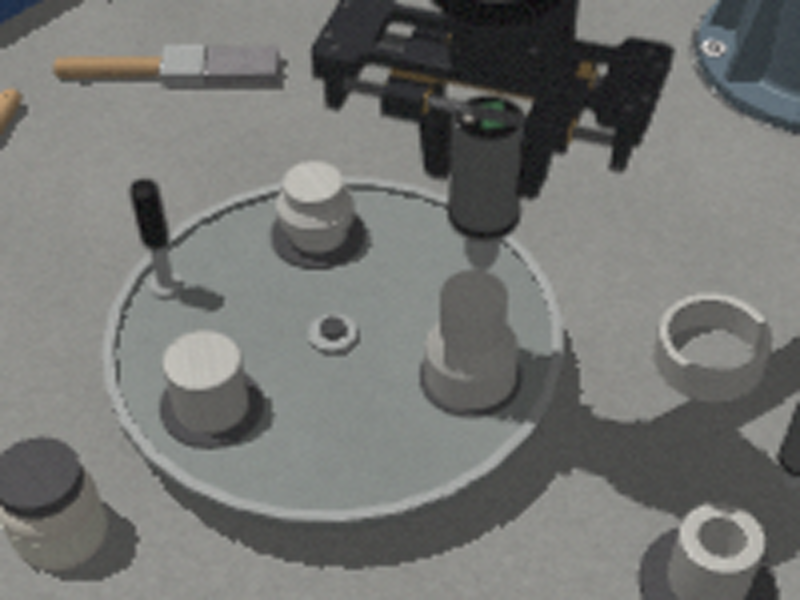

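The picture agrees with the fit: the nose at crop (482,268) is just above the former's top at (474,288), and is only a few mm ahead. I continue with the updated speed.

>>> jog_arm(slide=[[-0.31, 0.03, -0.03], [-0.48, 0.08, 0], [-0.47, 0.13, 0], [-0.46, 0.17, 0], [-0.44, 0.21, 0], [-0.41, 0.25, 0], [-0.39, 0.28, 0], [-0.36, 0.32, 0], [-0.33, 0.35, 0], [-0.3, 0.38, 0], [-0.25, 0.4, 0], [-0.22, 0.43, 0], [-0.18, 0.43, 0], [-0.14, 0.46, 0], [-0.1, 0.46, 0], [-0.06, 0.47, 0], [-0.01, 0.47, 0], [0.03, 0.46, 0], [0.06, 0.47, 0], [0.15, 0.58, 0]], turn=[[0, 0, 0], [0, 0, 0], [0, 0, 0], [0, 0, 0], [0, 0, 0], [0, 0, 0], [0, 0, 0], [0, 0, 0], [0, 0, 0], [0, 0, 0], [0, 0, 0], [0, 0, 0], [0, 0, 0], [0, 0, 0], [0, 0, 0], [0, 0, 0], [0, 0, 0], [0, 0, 0], [0, 0, 0], [0, 0, 0]])

```text
clock: 13.08
ee_pos: [0.4826, -0.129, 0.2706]
orientation: [-3.141, 0.0, 0.413]
force: [0.9, -0.4, -2.6]
opening: 0.0436
gripper_force: 35.0
```

```bash
python3 look1.py f scene; python3 plan.py 20
```

```text
scene 13.083 theta 39.2 pred off -10.9 score 94
fit [-3.097  1.396  0.878] resid deg [ 0.4 -0.2 -0.3  0.2  0.1 -0.2 -0.1  0.1] omega now 1.058
cmd-meas mm [-1.4  2.4  0.5] former-meas [-0.1  1.1]
[[0.2, 0.52, 0.0], [0.2, 0.41, 0.0], [0.24, 0.4, 0.0], [0.27, 0.37, 0.0], [0.3, 0.34, 0.0], [0.33, 0.31, 0.0], [0.36, 0.29, 0.0], [0.37, 0.25, 0.0], [0.4, 0.22, 0.0], [0.41, 0.18, 0.0], [0.42, 0.15, 0.0], [0.44, 0.11, 0.0], [0.44, 0.07, 0.0], [0.44, 0.03, 0.0], [0.44, 0.0, 0.0], [0.44, -0.04, 0.0], [0.44, -0.08, 0.0], [0.42, -0.11, 0.0], [0.42, -0.15, 0.0], [0.51, -0.24, 0.0]]
0.52
```

>>> jog_arm(slide=[[0.2, 0.52, 0], [0.2, 0.41, 0], [0.24, 0.4, 0], [0.27, 0.37, 0], [0.3, 0.34, 0], [0.33, 0.31, 0], [0.36, 0.29, 0], [0.37, 0.25, 0], [0.4, 0.22, 0], [0.41, 0.18, 0], [0.42, 0.15, 0], [0.44, 0.11, 0], [0.44, 0.07, 0], [0.44, 0.03, 0], [0.44, 0, 0], [0.44, -0.04, 0], [0.44, -0.08, 0], [0.42, -0.11, 0], [0.42, -0.15, 0], [0.51, -0.24, 0]], turn=[[0, 0, 0], [0, 0, 0], [0, 0, 0], [0, 0, 0], [0, 0, 0], [0, 0, 0], [0, 0, 0], [0, 0, 0], [0, 0, 0], [0, 0, 0], [0, 0, 0], [0, 0, 0], [0, 0, 0], [0, 0, 0], [0, 0, 0], [0, 0, 0], [0, 0, 0], [0, 0, 0], [0, 0, 0], [0, 0, 0]])

```text
clock: 14.8
ee_pos: [0.6442, -0.1233, 0.2707]
orientation: [-3.142, 0.0, 0.412]
force: [0.5, -0.6, -1.7]
opening: 0.0431
gripper_force: 35.0
```

```bash
sed -i 's/w=1.2;/w=1.03;/' look1.py; python3 look1.py g scene; python3 plan.py 20
```

```text
scene 14.8 theta 139.2 pred off -1.3 score 1
fit [-3.097  1.396  0.878] resid deg [ 0.4 -0.2 -0.3  0.2  0.1 -0.2 -0.1  0.1] omega now 0.996
cmd-meas mm [-1.2 -2.4  0.7] former-meas [ 0.4 -0.4]
[[0.48, -0.29, 0.0], [0.35, -0.26, 0.0], [0.32, -0.29, 0.0], [0.3, -0.31, 0.0], [0.27, -0.33, 0.0], [0.25, -0.35, 0.0], [0.21, -0.38, 0.0], [0.18, -0.38, 0.0], [0.15, -0.4, 0.0], [0.11, -0.41, 0.0], [0.08, -0.41, 0.0], [0.05, -0.42, 0.0], [0.02, -0.42, 0.0], [-0.02, -0.42, 0.0], [-0.05, -0.41, 0.0], [-0.09, -0.41, 0.0], [-0.11, -0.39, 0.0], [-0.15, -0.39, 0.0], [-0.18, -0.37, 0.0], [-0.27, -0.46, 0.0]]
0.48
```

>>> jog_arm(slide=[[0.48, -0.29, 0], [0.35, -0.26, 0], [0.32, -0.29, 0], [0.3, -0.31, 0], [0.27, -0.33, 0], [0.25, -0.35, 0], [0.21, -0.38, 0], [0.18, -0.38, 0], [0.15, -0.4, 0], [0.11, -0.41, 0], [0.08, -0.41, 0], [0.05, -0.42, 0], [0.02, -0.42, 0], [-0.02, -0.42, 0], [-0.05, -0.41, 0], [-0.09, -0.41, 0], [-0.11, -0.39, 0], [-0.15, -0.39, 0], [-0.18, -0.37, 0], [-0.27, -0.46, 0]], turn=[[0, 0, 0], [0, 0, 0], [0, 0, 0], [0, 0, 0], [0, 0, 0], [0, 0, 0], [0, 0, 0], [0, 0, 0], [0, 0, 0], [0, 0, 0], [0, 0, 0], [0, 0, 0], [0, 0, 0], [0, 0, 0], [0, 0, 0], [0, 0, 0], [0, 0, 0], [0, 0, 0], [0, 0, 0], [0, 0, 0]])

```text
clock: 16.52
ee_pos: [0.6178, 0.0292, 0.2707]
orientation: [3.141, -0.0, 0.413]
force: [-0.0, -0.2, -3.1]
opening: 0.0432
gripper_force: 35.0
```

```bash
python3 look1.py i scene; python3 plan.py 20; python3 - <<'E'
import cv2
a=cv2.imread("pics/scene_i.png")[100:260,160:360]; cv2.imwrite("pics/i_crop.png",cv2.resize(a,(800,600),interpolation=cv2.INTER_CUBIC))
E
```

```text
scene 16.517 theta 220.5 pred off -21.3 score -4
fit [-3.097  1.396  0.878] resid deg [ 0.4 -0.2 -0.3  0.2  0.1 -0.2 -0.1  0.1] omega now 0.936
cmd-meas mm [ 2.4 -1.8  0.7] former-meas [ 0.4 -0.3]
[[-0.31, -0.43, 0.0], [-0.27, -0.31, 0.0], [-0.29, -0.28, 0.0], [-0.31, -0.26, 0.0], [-0.33, -0.24, 0.0], [-0.35, -0.2, 0.0], [-0.35, -0.18, 0.0], [-0.37, -0.15, 0.0], [-0.38, -0.13, 0.0], [-0.39, -0.09, 0.0], [-0.39, -0.06, 0.0], [-0.4, -0.04, 0.0], [-0.39, -0.0, 0.0], [-0.39, 0.03, 0.0], [-0.39, 0.05, 0.0], [-0.38, 0.08, 0.0], [-0.37, 0.11, 0.0], [-0.37, 0.14, 0.0], [-0.35, 0.17, 0.0], [-0.43, 0.25, 0.0]]
0.43
```

View pics/i_crop.png

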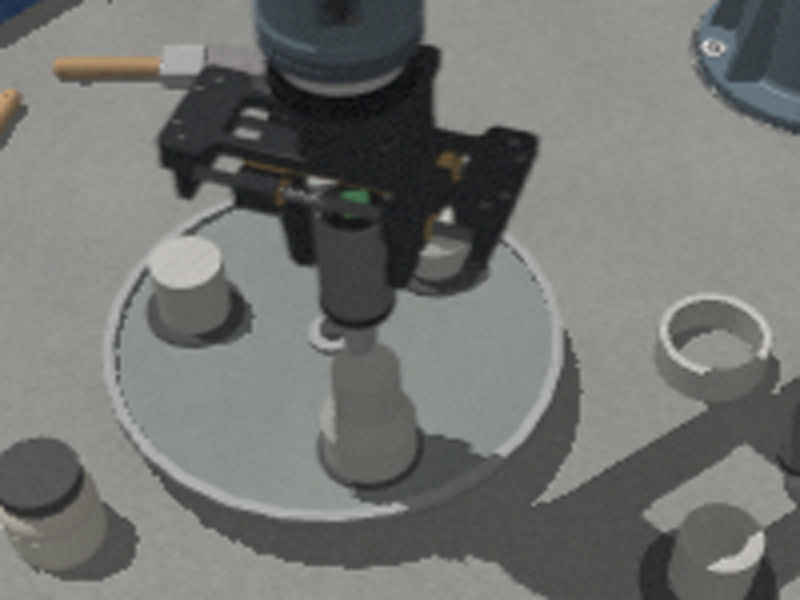

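The nose at crop (360,348) is centred just above the former's top at (366,362). I track for one more call, for margin.

>>> jog_arm(slide=[[-0.31, -0.43, 0], [-0.27, -0.31, 0], [-0.29, -0.28, 0], [-0.31, -0.26, 0], [-0.33, -0.24, 0], [-0.35, -0.2, 0], [-0.35, -0.18, 0], [-0.37, -0.15, 0], [-0.38, -0.13, 0], [-0.39, -0.09, 0], [-0.39, -0.06, 0], [-0.4, -0.04, 0], [-0.39, 0, 0], [-0.39, 0.03, 0], [-0.39, 0.05, 0], [-0.38, 0.08, 0], [-0.37, 0.11, 0], [-0.37, 0.14, 0], [-0.35, 0.17, 0], [-0.43, 0.25, 0]], turn=[[0, 0, 0], [0, 0, 0], [0, 0, 0], [0, 0, 0], [0, 0, 0], [0, 0, 0], [0, 0, 0], [0, 0, 0], [0, 0, 0], [0, 0, 0], [0, 0, 0], [0, 0, 0], [0, 0, 0], [0, 0, 0], [0, 0, 0], [0, 0, 0], [0, 0, 0], [0, 0, 0], [0, 0, 0], [0, 0, 0]])

```text
clock: 18.23
ee_pos: [0.4735, -0.0012, 0.2708]
orientation: [3.142, -0.0, 0.413]
force: [-0.2, -0.7, -3.9]
opening: 0.0434
gripper_force: 35.0
```

```bash
sed -i 's/w=1.03;/w=1.0;/' look1.py; python3 look1.py j scene; python3 plan.py 20
```

```text
scene 18.233 theta 332.9 pred off -1.3 score -2
fit [-3.097  1.396  0.878] resid deg [ 0.4 -0.2 -0.3  0.2  0.1 -0.2 -0.1  0.1] omega now 0.879
cmd-meas mm [1.6 1.7 0.7] former-meas [ 0.2 -0.1]
[[-0.41, 0.28, 0.0], [-0.29, 0.25, 0.0], [-0.27, 0.27, 0.0], [-0.26, 0.28, 0.0], [-0.23, 0.3, 0.0], [-0.2, 0.32, 0.0], [-0.19, 0.33, 0.0], [-0.16, 0.34, 0.0], [-0.13, 0.35, 0.0], [-0.11, 0.35, 0.0], [-0.08, 0.37, 0.0], [-0.06, 0.36, 0.0], [-0.03, 0.37, 0.0], [-0.0, 0.37, 0.0], [0.02, 0.37, 0.0], [0.05, 0.36, 0.0], [0.07, 0.36, 0.0], [0.09, 0.35, 0.0], [0.12, 0.34, 0.0], [0.19, 0.43, 0.0]]
0.43
```

```bash
python3 - <<'E'
import cv2
a=cv2.imread("pics/scene_j.png")[80:240,160:360]; cv2.imwrite("pics/j_crop.png",cv2.resize(a,(800,600),interpolation=cv2.INTER_CUBIC))
E
```

```text
(no output)
```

View pics/j_crop.png

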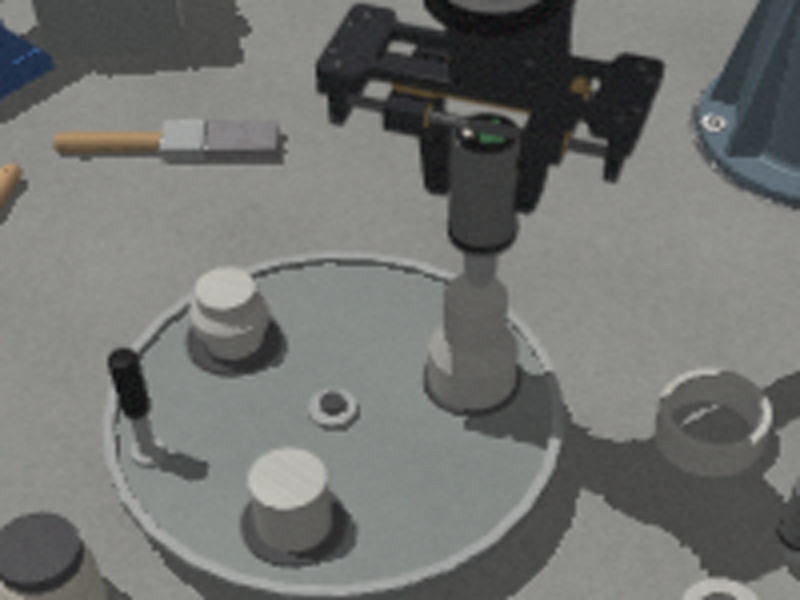

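The nose is still over the centre of the former's top at crop (480,282), so it has tracked for about 6.9 s. Now I go back to the stand.

>>> jog_arm(slide=[[0, 0, -0.5], [0, 0, -0.9], [0.3, -0.4, 0], [0.59, -0.8, 0], [0.59, -0.8, 0], [0.59, -0.8, 0], [0.59, -0.8, 0], [0.59, -0.8, 0], [0.59, -0.8, 0], [0.59, -0.8, 0], [0.59, -0.8, 0], [0.59, -0.8, 0], [0.59, -0.8, 0], [0.59, -0.8, 0], [0.59, -0.8, 0], [0.3, -0.4, 0], [0, 0, 0], [0, 0, 0], [0, 0, 0]], turn=[[0, 0, 0], [0, 0, 0], [0, 0, 0], [0, 0, 0], [0, 0, 0], [0, 0, 0], [0, 0, 0], [0, 0, 0], [0, 0, 0], [0, 0, 0], [0, 0, 0], [0, 0, 0], [0, 0, 0], [0, 0, 0], [0, 0, 0], [0, 0, 0], [0, 0, 0], [0, 0, 0], [0, 0, 0]])

```text
clock: 19.87
ee_pos: [0.531, 0.2509, 0.2985]
orientation: [3.141, 0.001, 0.413]
force: [0.4, -0.8, -3.0]
opening: 0.0433
gripper_force: 35.0
```

>>> jog_arm(slide=[[-0.06, -0.09, 0.5], [0, 0, 0.9], [0, 0, 0.9], [0, 0, 0.9], [0, 0, 0.9], [0, 0, 0.9], [0, 0, 0.7], [0, 0, 0], [0, 0, 0], [0, 0, 0]], turn=[[0, 0, 0], [0, 0, 0], [0, 0, 0], [0, 0, 0], [0, 0, 0], [0, 0, 0], [0, 0, 0], [0, 0, 0], [0, 0, 0], [0, 0, 0]])

```text
clock: 20.7
ee_pos: [0.5298, 0.2522, 0.1855]
orientation: [3.141, -0.001, 0.412]
force: [-0.4, 0.4, -2.6]
opening: 0.043
gripper_force: 35.0
```

```bash
python3 - <<'E'
from h import *
s=read_state(); print(s["ee_pos"],s["orientation"],s["force"])
S=snapshot("scene")[:,:,::-1]; T=snapshot("top")[:,:,::-1]
a=cv2.resize(S[180:280,290:390],(400,400),interpolation=2); b=cv2.resize(T[160:260,140:240],(400,400),interpolation=2)
cv2.imwrite("pics/k.png",np.hstack([a,b]))
E
```

```text
[0.52981443 0.25222775 0.18550654] [ 3.14138448e+00 -1.06352167e-03  4.12090066e-01] [-0.44615249  0.44799945 -2.61322939]
```

View pics/k.png

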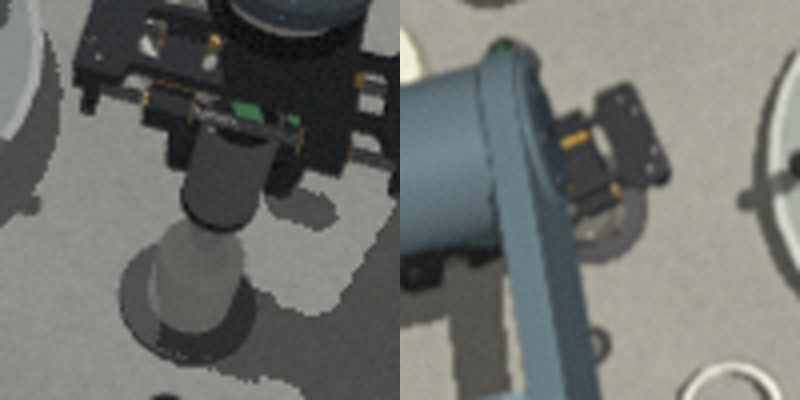

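The gauge nose at crop (210,230) is right above the tube mouth. I lower it gently.

>>> jog_arm(slide=[[-0.03, 0, 0.3], [0, 0, 0.4], [0, 0, 0.4], [0, 0, 0.4], [0, 0, 0.4], [0, 0, 0.4], [0, 0, 0.2], [0, 0, 0.2], [0, 0, 0.1], [0, 0, 0], [0, 0, 0]], turn=[[0, 0, 0], [0, 0, 0], [0, 0, 0], [0, 0, 0], [0, 0, 0], [0, 0, 0], [0, 0, 0], [0, 0, 0], [0, 0, 0], [0, 0, 0], [0, 0, 0]])

```text
clock: 21.72
ee_pos: [0.529, 0.2524, 0.1289]
orientation: [3.142, -0.0, 0.413]
force: [0.2, -1.1, -2.8]
opening: 0.0431
gripper_force: 35.0
```

>>> jog_arm(slide=[[0, 0, 0.05], [0, 0, 0.05], [0, 0, 0.02], [0, 0, 0]], turn=[[0, 0, 0], [0, 0, 0], [0, 0, 0], [0, 0, 0]])

```text
clock: 22.05
ee_pos: [0.5288, 0.2523, 0.1263]
orientation: [3.142, -0.0, 0.413]
force: [-0.0, 1.1, -2.1]
opening: 0.0432
gripper_force: 35.0
```

>>> jog_arm(slide=[[0, 0, 0.03], [0, 0, 0.03], [0, 0, 0], [0, 0, 0]], turn=[[0, 0, 0], [0, 0, 0], [0, 0, 0], [0, 0, 0]])

```text
clock: 22.38
ee_pos: [0.529, 0.2524, 0.1262]
orientation: [3.141, -0.0, 0.413]
force: [-2.9, -1.1, 5.0]
opening: 0.0432
gripper_force: 35.0
```

Seated: the force is now upward. I release and retreat straight up.

>>> jog_arm(slide=[[0, 0, 0], [0, 0, 0], [0, 0, 0], [0, 0, 0], [0, 0, 0], [0, 0, 0], [0, 0, 0], [0, 0, 0], [0, 0, -0.4], [0, 0, -0.9], [0, 0, -0.9], [0, 0, -0.9], [0, 0, -0.9], [0, 0, -0.9], [0, 0, -0.9], [0, 0, -0.5], [0, 0, 0], [0, 0, 0]], turn=[[0, 0, 0], [0, 0, 0], [0, 0, 0], [0, 0, 0], [0, 0, 0], [0, 0, 0], [0, 0, 0], [0, 0, 0], [0, 0, 0], [0, 0, 0], [0, 0, 0], [0, 0, 0], [0, 0, 0], [0, 0, 0], [0, 0, 0], [0, 0, 0], [0, 0, 0], [0, 0, 0]], gripper=0)

```text
clock: 23.88
ee_pos: [0.5289, 0.2524, 0.2515]
orientation: [3.141, -0.001, 0.413]
force: [-0.1, -0.0, 0.2]
opening: 0.0879
gripper_force: 0.0
```

```bash
python3 -c "
from h import *
s=read_state();print(s['ee_pos'],s['opening'],s['force'])
cv2.imwrite('pics/final.png',snapshot('scene')[:,:,::-1])"
```

```text
[0.52894792 0.25237155 0.25147416] 0.08787417026768105 [-0.09007012 -0.00507354  0.20903592]
```

View pics/final.png

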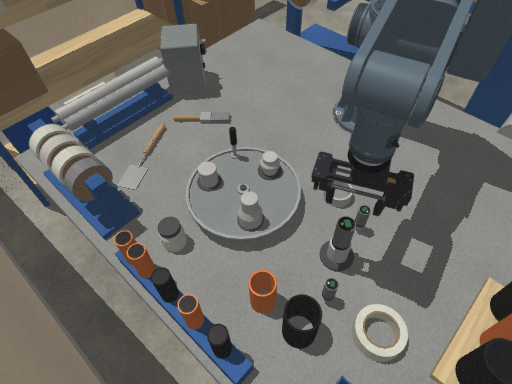

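The gauge stands in its stand again with its top at (346,223), as at the start. The gripper is clear and everything else is where it was.

```bash
python3 -c "
from rig import *
print(close_job())"
```

```text
the job is handed in; nothing more can be done
None
```

The job is handed in at about 24 s: I set the table running at about one turn in 4.6 s, held the gauge about 2 cm over the tall former for about 6.9 s (never slower than about one turn in 7.1 s, from the fitted speed), then set it back in its stand and let go with nothing else moved.

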